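# Stand the cup on the spring scale and set its tare

## Task

Take the white enamel cup leaning in the sloped wooden drainer and stand it upright in the centre of the round pan of the spring scale, lowering it gently so that the pan is never driven down to its stop. Once the cup stands there on its own, slide the scale's tare grip along its track until its middle is level with the steel clip on the scale's front edge. Leave the cup on the pan and everything else on the sill where it is.

Things in the scene. Friction and masses are not known exactly. Their poses are not given: they have to be found in the camera images.
- cup: White enamel cup, no handle: straight round tube 62 mm across, 90 mm tall, dark rim, 3 mm wall, open mouth, 0.12 to 0.24 kg. Origin: centre of its underside; z: its axis, towards the mouth. It starts in the drainer, mouth leaning 32 degrees from vertical to the drainer's -x. Fingers coming along its axis from the mouth have room at the drainer's +y and -y sides.
- drainer: Fixed wooden drainer, foot 110 mm (x) by 90 mm (y); origin: centre of its underside. Its sloped floor under the cup is centred 48 mm above the origin and faces 32 degrees from vertical to -x (about to the robot). Two 8 mm pegs square on its low edge at y = +-23 mm hold the lowest 32 mm of the cup's side. High edge 75 mm above the sill.
- scale: Fixed grey spring scale: housing 230 mm (x) by 190 mm (y) by 40 mm high, origin at the centre of its underside, front at -x. The pan's centre is at x = +45 mm, y = 0; the tare track runs along y at x = -70 mm.
- pan_top (a point): Centre of the upper face of the scale's flat round steel pan, 120 mm across with a 2 mm raised edge, 68 mm above the sill when empty; axes as the scale's.
- pan (a joint): How far the pan is pressed down on its spring: 0 m empty, stop at 0.018 m, 0.6 N per mm (the cup alone presses it 2 to 4 mm).
- tare (a joint): Position of the tare grip along its track: 0 m at the scale's -y end, 0.120 m at its +y end; it stays where it is left, friction about 1.5 N.
- tare_top (a point): Centre of the top of the tare grip, an upright black block 28 mm (x) by 20 mm (y, along the track) by 40 mm tall, top 94.5 mm above the sill; axes as the scale's; it moves along the scale's y. The track under it is 40 mm wide, 170 mm long and 14 mm high on the housing.
- clip: Fixed small steel clip on the scale's front edge, 38 mm in front of the track's middle line: an upright tab 6 mm wide (y) and 28 mm tall. Origin: at the foot of the tab, 40 mm above the sill; axes as the scale's. The tare grip is set when its middle has the same y as the clip in the scale's frame.
- tin: Bystander: aluminium hair grip tin with closed hinged lid, 62 by 97 by 24 mm, lying behind the drainer. Origin: centre of the underside.
- nailbrush: Bystander: chrome nail brush 90 (x) by 36 by 30 mm tall. Origin: centre of the underside.
- comb: Bystander: pale wooden comb 34 by 160 (y) by 6 mm, lying in front of the drainer. Origin: underside.
- bottle: Bystander: glass bottle 54 mm across, 150 mm tall, between drainer and scale. Origin: centre of the underside.
- jar: Bystander: glass jar 68 mm across, 70 mm tall, beyond the bottle. Origin: centre of the underside.

How it is judged:
By the outcome, as a careful person would: the job done as asked, in the order asked, and still so for the second after the job is handed in, with the robot touching nothing.
It also fails if it takes over 61 s, if anything falls off the work surface, if the arm or the gripper's body presses on something with over 40 N, if the wrist force passes 120 N, or if a joint passes its speed limit or range.

## Robot

A 6-joint arm with a two-finger parallel gripper is mounted at the origin on the work surface. World frame = base frame: x ahead of the robot, y to its left, z up, the work surface at z = 0. Lengths are in mm, angles in rad, forces in N, time in s.
With the tool pointing down it reaches from about 350 to 775 mm from the base axis. Payload 7.3 kg.
Tool frame: the origin (TCP) lies at the centre of the arm's flange, where the gripper is bolted on; the fingertips stand 178 mm ahead of it and the grasp point (between the pads) lies 159 mm ahead of it; z points along the fingers, y is the line along which they close (so a half turn about z gives the same grasp; the last joint's range is limited). The gripper opens to 92 mm and grips with 3 to 60 N. Pads are 19 mm wide; open, the fingers measure 130 mm over their backs; the gripper's body (75 mm by 190 mm) begins 47 mm behind the grasp point.
Start: joints at [-1.437, 0.342, 1.524, -0, 1.275, -0.146], TCP at [145.006, -504.58, 404.741] pointing down, gripper open.
Joint ranges: [-2.53, 2.53], [-0.77, 2.02], [0.04, 2.7], [-1, 4.14], [0.28, 2.66], [-3.11, 3.11]. Speed limits (rad/s): [2.57, 2.57, 3.14, 3.14, 3.14, 3.14].

## Interface

Orientations are given as [roll, pitch, yaw] about the fixed x, y, z axes, in that order (R = Rz(yaw) Ry(pitch) Rx(roll)).
In Python, from plant import * gives the robot as it stands. The module is installed in compiled form; this text tells all that it offers.
- The arm moves only by the shell command python3 -m inch 'ROWS'. ROWS is JSON, a list of rows, each a list of 5 numbers: the shift along the tool's x, y, z in m, then the turn about the tool's z in rad, then the opening, from 0 (shut) to 1 (fully open). In form: [[tx, ty, tz, spin, claw], ...]. A call has 1 to 8 rows; each row is the pose to reach, as a shift and turn from the pose commanded when the call began, along the tool's axes at that moment; what a row does not reach only later rows make up. A row lasts 1/12 s, in which the tool goes at most 41.7 mm and 7.16 degrees, less where a joint would pass 70% of its speed; a pose out of reach is approached as far as the arm can. A call with a gripper value outside its range is refused whole. The fingers move at their own pace and stop on an object; the grip force is fixed at half the most. Time passes only in rows, so rows that repeat a pose let the fingers close. It gives the time, the measured TCP pose, the force, the opening and the grip force at its end, in the units of the state.
- get_obs(): the state, without advancing time (a new reading comes with each control period).
- capture(name): name is "scene" or "top" or "wrist"; returns a dict with "color" (480x640x3 uint8, red, green, blue), "intrinsics" (3x3 intrinsics, pixels), "pose" (4x4, takes a point from camera to world coordinates). Camera axes: x right, y down, z forward; pixel columns grow to the right and rows downward; lengths in mm; the calibration is good to about 2 mm. A picture is of the moment at which its call begins. There is no depth.
- close_job(): hands the job in; it is judged then, once.
Trained networks look in a picture, given as the dict that the camera call returned (one of the last four; its "shot" number tells which), for a name from the list of things; names that differ only in an ending like _2 or _b are one class to them, and where a whole thing is asked for, a point or a joint stands for the part that bears it (a point fixed in the world has none). Each returns a list of dicts, best first, with "conf" (0 to 1); they miss things now and then, are a little off and sometimes report something else, mostly with a low value. They report only what shows in the picture. A call takes as long as a camera call.
- look_for(picture, target): "rect" ([centre column, centre row, width, height] in pixels, round what is visible of it).
- trace(picture, target): "pixels" (480x640 bool, what is visible of it) and "rect" ([centre column, centre row, width, height] in pixels, round what is visible of it).
- tip_of(picture, target): "centre" ([column, row] in pixels: a listed point, or the origin of a listed thing).
The state is a dict: "time": time; "joint_positions": joint angles; "dq": joint speeds; "tau": joint torques, N m; "tool_pos": TCP position; "tcp_rot": TCP orientation; "contact_force": force on the tool from outside, world axes, zero at the start; "moment": the same for the moment, N m; "grip_width": finger opening in mm; "finger_force": force on a finger pad.
Only numpy, scipy, OpenCV 4.12 (cv2) and the standard library are available. Lean on these libraries where they do the work, as an engineer would, in place of code of your own. Each camera call takes 0.05 s, during which the arm holds its last target. There are 200 camera calls.

## Working session

There is one attempt and no reset: what is moved stays moved. The work goes in short steps, Python scripts to look and compute and a shell command to move; the robot and the scene stay as the last step left them, time stands still between calls to the robot, and variables do not carry over. Pictures are saved under pics/ and viewed, at most 10 in all, crops included, and the job is handed in when it is done.

```bash
mkdir -p pics; cat > h.py <<'E'
from plant import *
import numpy as np, cv2
from scipy.spatial.transform import Rotation as R
def proj(p,P):
    T=np.linalg.inv(p["pose"]); c=T[:3,:3]@np.array(P,float)+T[:3,3]; u=p["intrinsics"]@c; return u[:2]/u[2]
def ray(p,uv):
    d=p["pose"][:3,:3]@np.linalg.inv(p["intrinsics"])@np.array([uv[0],uv[1],1.]); return p["pose"][:3,3],d/np.linalg.norm(d)
def tri(obs):
    A=np.zeros((3,3));b=np.zeros(3);rs=[ray(p,uv) for p,uv in obs]
    for o,d in rs:
        M=np.eye(3)-np.outer(d,d);A+=M;b+=M@o
    X=np.linalg.solve(A,b); return X,[round(float(np.linalg.norm(np.cross(X-o,d))),1) for o,d in rs]
def atz(p,uv,z):
    o,d=ray(p,uv); return o+d*(z-o[2])/d[2]
def save(p,n): cv2.imwrite("pics/"+n+".png",p["color"][:,:,::-1])
E
python3 - <<'E'
from h import *
np.set_printoptions(precision=1,suppress=True)
ps={n:capture(n) for n in("scene","top","wrist")}
for n,p in ps.items(): save(p,n+"0"); print(n,p["pose"][:3,3],p["pose"][:3,2],p["intrinsics"][0,0])
for t in "cup drainer scale pan_top tare_top clip tin nailbrush comb bottle jar".split():
    o=[]
    for n in("scene","top"):
        r=tip_of(ps[n],t)
        if r: o.append((ps[n],r[0]["centre"])); print(t,n,np.array(r[0]["centre"]),r[0]["conf"])
    if len(o)==2: print("   ",*tri(o))
print(get_obs())
E
```

```text
scene [1139.8  561.1  608.7] [-0.6 -0.6 -0.6] 433.48678761259623
top [475.2  18.3 987.2] [ 0.2  0.  -1. ] 548.0280360553445
wrist [ 209.4 -484.8  383.8] [-0.2 -0.1 -1. ] 340.9799840951802
cup scene [282.9 199.9] 0.85
cup top [461.  294.1] 0.72
    [ 515.9 -201.2   56.9] [0.0, 0.0]
drainer scene [283.6 214.6] 0.8
drainer top [453.3 297.4] 0.83
    [ 513.6 -199.4   12. ] [2.1, 2.1]
scale scene [393.3 293.4] 0.95
scale top [240.3 289.3] 0.71
    [532.5 181.1  -2.9] [0.2, 0.2]
pan_top scene [406.  249.1] 0.69
pan_top top [225.7 259.4] 0.62
    [563.  194.2 136. ] [14.8, 14.8]
tare_top scene [379.8 232.4] 0.52
tare_top top [278.8 320.4] 0.61
    [480.4  97.5  88.1] [7.1, 7.1]
clip scene [410.1 252.8] 0.59
tin scene [250.5 240.6] 0.97
tin top [436.8 228.4] 0.68
    [ 639.3 -178.1   -2.5] [1.3, 1.3]
nailbrush scene [355.6 238.7] 0.61
nailbrush top [342.4 338.8] 0.8
    [444.4  -3.5   3.5] [3.0, 3.0]
comb scene [300.1 200.2] 0.77
comb top [471.9 350.2] 0.82
    [ 423.7 -230.2    8.6] [5.0, 5.0]
bottle scene [302.7 278.5] 0.66
bottle top [332.  225.8] 0.87
    [644.7  15.3  -1.1] [1.6, 1.6]
jar scene [243.  309.9] 0.76
jar top [331.9 145.6] 0.74
    [798.5  11.4   0.2] [1.0, 1.0]
{'time': 1.25, 'joint_positions': array([-1.4,  0.3,  1.5,  0. ,  1.3, -0.1]), 'dq': array([ 0.,  0.,  0., -0.,  0.,  0.]), 'tau': array([  0. , -43.1, -24.4,   0.1,   0. ,   0. ]), 'tool_pos': array([ 145. , -504.6,  404.8]), 'tcp_rot': array([3.1, 0. , 0.3]), 'contact_force': array([-0.4,  0.6,  0.7]), 'moment': array([-0., -0.,  0.]), 'finger_force': 0.0, 'grip_width': 91.8347870744323}
```

View images.

View pics/scene0.png

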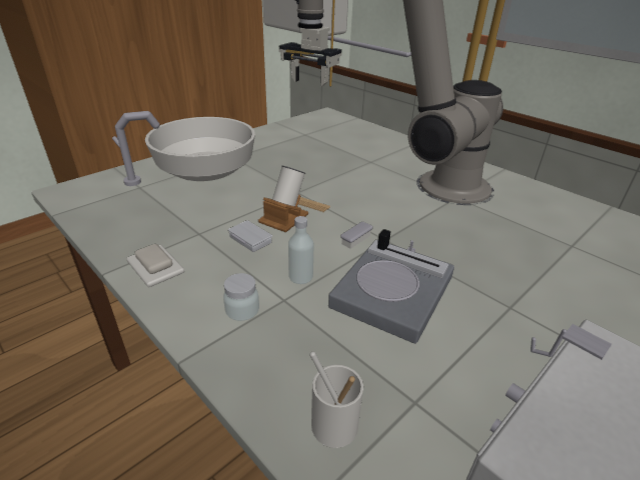

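View pics/top0.png

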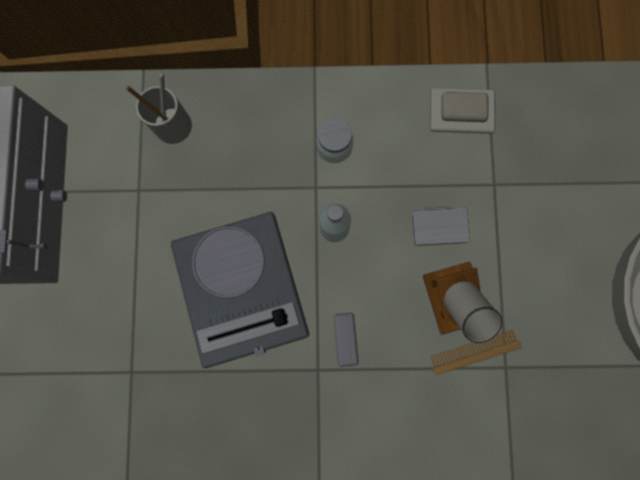

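The scene view shows the cup at about (290,185) with its mouth up, the scale at (392,290), the grip at (384,240) and the clip at about (411,246). In the top view the cup mouth is at about (482,325), the pan at (228,262), the grip at (281,318) and the clip at (259,351). I'll crop in for finer pixel positions.

```bash
python3 - <<'E'
import cv2,numpy as np
t=cv2.imread("pics/top0.png");s=cv2.imread("pics/scene0.png")
f=lambda i,x,y,w,h,k:cv2.resize(i[y:y+h,x:x+w],None,fx=k,fy=k,interpolation=cv2.INTER_CUBIC)
a=np.hstack([f(t,160,210,160,160,2.5),f(t,415,250,128,128,3.125)])   # 400,400
b=np.hstack([f(s,320,220,140,100,400/140)[:200*1],f(s,250,155,140,100,400/140)[:200]])
cv2.imwrite("pics/crop0.png",np.vstack([a[:400],b])[:600])
E
python3 - <<'E'
from h import *
print(get_obs()["tcp_rot"].round(4))
E
```

```text
[3.1414 0.     0.2798]
```

View pics/crop0.png

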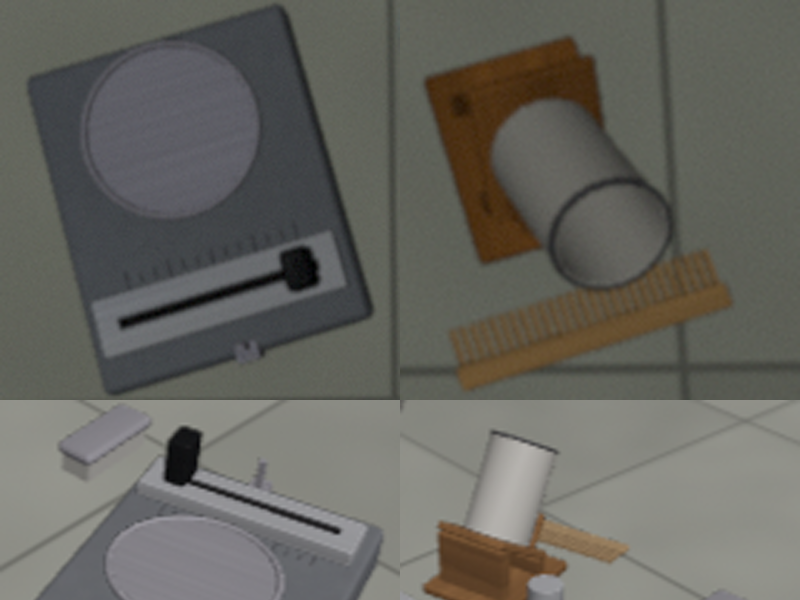

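The crops show the cup mouth at top (482.5,325) and scene (293.4,169.4). The pan is at top (228.4,262), and the clip is at top (259.2,350.8) and scene (411.4,245.5).

```bash
python3 - <<'E'
from h import *
np.set_printoptions(precision=1,suppress=True)
T=capture("top");S=capture("scene")
M,e=tri([(T,(482.5,324.9)),(S,(293.4,169.4))]);print("mouth",M,e)
B,e=tri([(T,(461,294.1)),(S,(282.9,199.9))]);print("base",B,np.linalg.norm(M-B),"tilt",np.degrees(np.arccos((M-B)[2]/np.linalg.norm(M-B))),"dir",np.degrees(np.arctan2(*(M-B)[[1,0]])))
print("pan",*tri([(T,(228.4,262)),(S,(389,280))]),atz(T,(228.4,262),68))
print("clip",*tri([(T,(259.2,350.8)),(S,(411.2,241))]))
c=np.array([atz(T,(160+u/2.5,210+v/2.5),40) for u,v in((28,78),(285,5),(372,316),(107,392))]);print(c,c.mean(0))
t=np.array([atz(T,(160+u/2.5,210+v/2.5),54) for u,v in((92,302),(333,232),(347,287),(107,357))]);print(t,t.mean(0))
a=lambda v:np.degrees(np.arctan2(v[1],v[0]))
print("yaws",a(c[1]-c[2]),a(c[0]-c[3]),a(c[3]-c[2])-90,a(c[0]-c[1])-90,a(t[0]-t[1])-90,a(t[3]-t[2])-90)
d=np.array([atz(T,(415+(u-400)/3.125,250+v/3.125),z) for u,v,z in((425,80,20),(483,263,15))]);print("drainer left edge yaw",a(d[0]-d[1]))
E
```

```text
mouth [ 465.1 -217.   121.3] [0.2, 0.2]
base [ 515.9 -201.2   56.9] 83.53252930976124 tilt 39.50600357457793 dir -162.67990194196386
pan [574.4 191.6  64.1] [0.8, 0.8] [574.5 190.2  68. ]
clip [426.6 138.2  61.7] [0.0, 0.0]
[[615.5 296.4  40. ]
 [664.9 116.2  40. ]
 [448.4  56.6  40. ]
 [400.1 236.3  40. ]] [532.2 176.4  40. ]
[[460.4 244.5  54. ]
 [505.1  82.   54. ]
 [468.2  72.7  54. ]
 [424.1 233.6  54. ]] [464.4 158.2  54. ]
yaws 15.382997455997826 15.595602696634135 15.055631711942596 15.321822489524479 15.363676569240454 15.35456052608761
drainer left edge yaw 15.851074584992435
```

```bash
python3 -m inch '[[0.402,-0.188,0,0,1],[0.402,-0.188,0,0,1],[0.402,-0.188,0,0,1],[0.402,-0.188,0,0,1],[0.402,-0.188,0,0,1],[0.402,-0.188,0,0,1],[0.402,-0.188,0,0,1],[0.402,-0.188,0,0,1]]'
```

```text
time: 2.02
tool_pos: [397.4, -283.8, 405.0]
tcp_rot: [3.141, -0.0, 0.28]
contact_force: [0.4, -0.6, 0.3]
grip_width: 91.4
finger_force: 0.0
```

```bash
python3 -m inch '[[0.098,-0.0455,0,0,1],[0.098,-0.0455,0,0,1],[0.098,-0.0455,0,0,1],[0.098,-0.0455,0,0,1]]'
python3 - <<'E'
from h import *
np.set_printoptions(precision=1,suppress=True)
W=capture("wrist");save(W,"w1");print(W["pose"][:3,3],W["pose"][:3,2])
for t in("cup","drainer"): print(t,tip_of(W,t)[:1],[r["rect"] for r in look_for(W,t)[:1]])
print("pred",proj(W,(465.1,-217,121.3)),get_obs()["tool_pos"])
E
```

```text
time: 2.35
tool_pos: [480.6, -211.5, 404.6]
tcp_rot: [-3.141, -0.002, 0.285]
contact_force: [-0.4, 0.1, 0.6]
grip_width: 91.9
finger_force: 0.0
[ 544.9 -191.5  384.4] [-0.2 -0.1 -1. ]
cup [{'centre': [331.1, 191.6], 'conf': 0.72}] [[327.9, 225.4, 82.7, 117.9]]
drainer [] [[326.1, 184.3, 86.9, 104.7]]
pred [328.2 260.5] [ 477.1 -215.5  404.7]
```

View pics/w1.png

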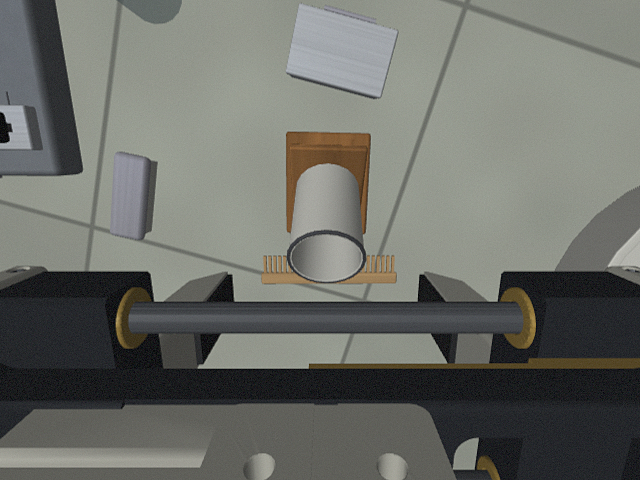

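```bash
python3 - <<'E'
from h import *
np.set_printoptions(precision=1,suppress=True)
T=capture("top");S=capture("scene");W=capture("wrist")
M,e=tri([(T,(482.5,324.9)),(S,(293.4,169.4)),(W,(326.5,256))]);print("mouth",M,e)
o=get_obs();Rt=R.from_euler("xyz",o["tcp_rot"]).as_matrix();print(o["tcp_rot"],o["tool_pos"])
ax=np.array([-np.sin(np.radians(32))*np.cos(.285),-np.sin(np.radians(32))*np.sin(.285),np.cos(np.radians(32))])
g=M-27*ax; print("grasp",g,"base",M-90*ax,"axis in tool",Rt.T@ax); print("shift",Rt.T@(g-o["tool_pos"])-[0,0,159])
E
```

```text
mouth [ 464.5 -218.1  120.7] [1.1, 0.1, 1.1]
[3.1 0.  0.3] [ 477.1 -215.6  404.8]
grasp [ 478.3 -214.1   97.8] base [ 510.3 -204.7   44.3] axis in tool [-0.5  0.  -0.8]
shift [  1.5  -1.2 148.1]
```

```bash
python3 -m inch '[[0,-0.001,0.04,0,1],[0,-0.001,0.08,0,1],[0,-0.001,0.115,0,1],[0,-0.001,0.13,0,1],[0,-0.001,0.138,0,1],[0,-0.001,0.143,0,1],[0,-0.001,0.143,0,1],[0,-0.001,0.143,0,1]]'
python3 -m inch '[[0,0,0,0,0],[0,0,0,0,0],[0,0,0,0,0],[0,0,0,0,0],[0,0,0,0,0],[0,0,0,0,0],[0,0,0,0,0],[0,0,0,0,0]]'
```

```text
time: 3.42
tool_pos: [477.9, -214.2, 262.9]
tcp_rot: [3.14, -0.001, 0.279]
contact_force: [0.4, -0.7, -0.1]
grip_width: 91.6
finger_force: 0.0
time: 4.08
tool_pos: [477.5, -213.7, 262.0]
tcp_rot: [3.141, -0.0, 0.28]
contact_force: [-1.0, 2.0, 3.8]
grip_width: 62.1
finger_force: 30.0
```

```bash
python3 -m inch '[[-0.005,0,-0.008,0,0],[-0.013,0,-0.021,0,0],[-0.021,0,-0.034,0,0],[-0.0265,0,-0.0425,0,0],[-0.0265,0,-0.08,0,0],[-0.0265,0,-0.10,0,0],[-0.0265,0,-0.10,0,0],[-0.0265,0,-0.10,0,0]]'
python3 - <<'E'
from h import *
save(capture("scene"),"s2");print(get_obs())
E
```

```text
time: 4.75
tool_pos: [451.9, -221.1, 362.5]
tcp_rot: [3.14, -0.001, 0.28]
contact_force: [0.6, 0.8, -1.3]
grip_width: 62.4
finger_force: 30.0
{'time': 4.8, 'joint_positions': array([-6.07403126e-01,  3.42669090e-01,  1.65165987e+00, -1.29930265e-04,
        1.14801418e+00,  6.83747712e-01]), 'dq': array([ 2.27838897e-03,  2.45060510e-02,  2.11223561e-02,  2.35374027e-04,
       -9.30629542e-05,  1.20368498e-03]), 'tau': array([-2.66761682e-02, -4.39492929e+01, -2.45457584e+01,  1.00707184e-01,
       -5.88603993e-02,  9.34911668e-05]), 'tool_pos': array([ 451.63881299, -220.8943029 ,  361.18845086]), 'tcp_rot': array([-3.14108569e+00,  5.65910192e-04,  2.79698987e-01]), 'contact_force': array([-0.67523741, -0.91968485, -2.32755508]), 'moment': array([ 0.01488232, -0.00069679, -0.04482246]), 'finger_force': 29.99935096129775, 'grip_width': 62.47849614643224}
```

```bash
python3 - <<'E'
import cv2
i=cv2.imread("pics/s2.png")[60:260,200:440];cv2.imwrite("pics/s2c.png",cv2.resize(i,None,fx=2.5,fy=2.5))
E
```

```text
(no output)
```

View pics/s2c.png

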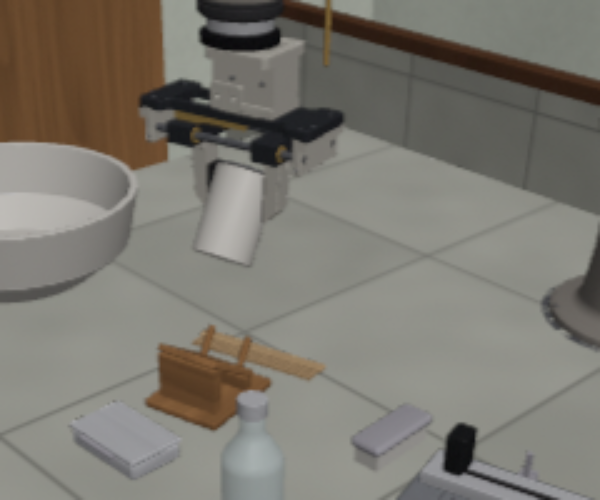

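The cup is held at its starting tilt, with its base at crop (225,255). The tool can't tilt, so I'll stand the cup upright on a clear bit of sill by pivoting it on its lower edge, then regrip it.

```bash
python3 -m inch '[[-0.004,-0.04,0,0,0],[-0.007,-0.08,0,0,0],[-0.010,-0.116,0.01,0,0],[-0.010,-0.116,0.05,0,0],[-0.010,-0.116,0.09,0,0],[-0.010,-0.116,0.114,0,0],[-0.010,-0.116,0.119,0,0],[-0.010,-0.116,0.119,0,0]]'
python3 -m inch '[[0,0,0.003,0,0],[0,0,0.005,0,0],[0,0,0.006,0,0],[0,0,0.006,0,0]]'
```

```text
time: 5.47
tool_pos: [409.6, -111.9, 240.6]
tcp_rot: [-3.137, 0.005, 0.28]
contact_force: [-0.6, -0.3, -1.0]
grip_width: 62.5
finger_force: 30.0
time: 5.8
tool_pos: [410.7, -112.5, 237.4]
tcp_rot: [3.14, -0.001, 0.28]
contact_force: [0.5, -0.2, -1.1]
grip_width: 62.5
finger_force: 30.0
```

```bash
python3 -m inch '[[0,0,0.001,0,0],[0,0,0.002,0,0],[0,0,0.003,0,0],[0,0,0.003,0,0]]'
python3 -m inch '[[0,0,0.001,0,0],[0,0,0.002,0,0],[0,0,0.003,0,0],[0,0,0.003,0,0]]'
```

```text
time: 6.13
tool_pos: [410.4, -112.3, 233.7]
tcp_rot: [3.141, 0.0, 0.28]
contact_force: [0.7, -0.6, -1.0]
grip_width: 62.6
finger_force: 30.0
time: 6.47
tool_pos: [410.5, -112.4, 230.8]
tcp_rot: [3.141, -0.0, 0.28]
contact_force: [-0.1, 0.3, 2.3]
grip_width: 62.4
finger_force: 30.0
```

```bash
python3 -m inch '[[0,0,0.001,0,0],[0.002,0,0.002,0,0],[0.004,0,0.002,0,0],[0.006,0,0.002,0,0],[0.008,0,0.002,0,0],[0.010,0,0.002,0,0]]'
python3 - <<'E'
from h import *
o=get_obs();print(o["contact_force"],o["moment"],o["tool_pos"],o["grip_width"])
S=capture("scene");cv2.imwrite("pics/s3.png",cv2.resize(S["color"][100:260,240:440,::-1],None,fx=3,fy=3))
E
```

```text
time: 6.97
tool_pos: [419.8, -109.8, 229.9]
tcp_rot: [3.141, 0.001, 0.28]
contact_force: [-5.1, -1.9, 15.4]
grip_width: 62.7
finger_force: 30.0
[-5.07499334 -1.90543654 15.43294283] [-0.37964247  1.42886075  0.03156906] [ 419.80865424 -109.76626599  229.85246001] 62.67097486081038
```

View pics/s3.png

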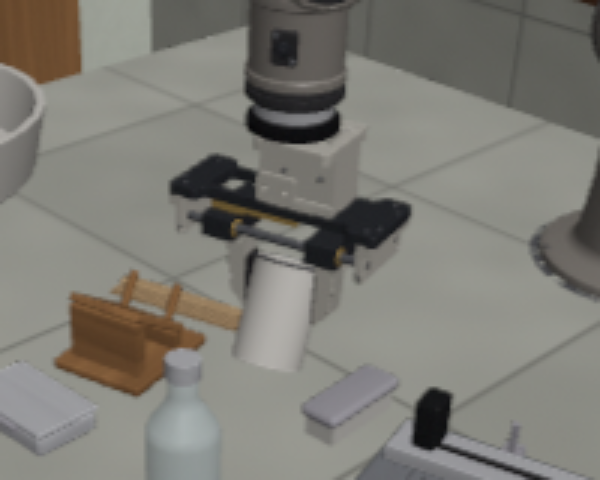

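The cup's edges are steeper now: the left edge runs (255,258) to (235,355), so it is turning. I'll keep going.

```bash
python3 -m inch '[[0.003,0,0.0005,0,0],[0.006,0,0.001,0,0],[0.009,0,0.001,0,0],[0.012,0,0.0015,0,0]]'
python3 -m inch '[[0.003,0,0.0005,0,0],[0.006,0,0.001,0,0],[0.009,0,0.0015,0,0],[0.012,0,0.002,0,0]]'
```

```text
time: 7.35
tool_pos: [431.4, -106.5, 228.1]
tcp_rot: [3.141, 0.001, 0.28]
contact_force: [-4.7, -2.1, 11.9]
grip_width: 62.5
finger_force: 30.0
time: 7.68
tool_pos: [442.8, -103.1, 225.6]
tcp_rot: [3.141, 0.002, 0.281]
contact_force: [-4.4, -2.3, 6.0]
grip_width: 62.8
finger_force: 30.0
```

```bash
python3 -m inch '[[0.002,0,0.001,0,0],[0.004,0,0.002,0,0],[0.006,0,0.003,0,0],[0.007,0,0.004,0,0],[0.007,0,0.004,0,0]]'
python3 - <<'E'
from h import *
S=capture("scene");cv2.imwrite("pics/s4.png",cv2.resize(S["color"][100:260,240:440,::-1],None,fx=3,fy=3))
E
```

```text
time: 8.1
tool_pos: [450.4, -101.1, 222.2]
tcp_rot: [3.14, -0.001, 0.28]
contact_force: [-0.9, 0.3, 11.9]
grip_width: 62.5
finger_force: 30.0
```

View pics/s4.png

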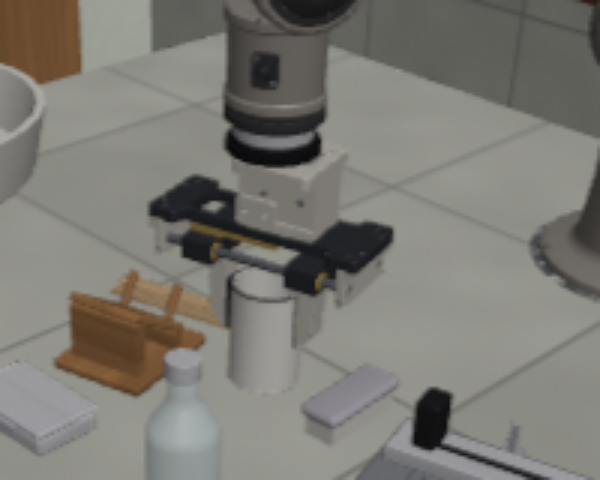

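The cup stands upright, flat on the sill, with its base at crop (263,385). I'll release it, rise and measure its centre.

```bash
python3 -m inch '[[0,0,-0.001,0,0.3],[0,0,-0.002,0,0.6],[0,0,-0.002,0,1],[0,0,-0.002,0,1],[0,0,-0.002,0,1],[0,0,-0.04,0,1],[0,0,-0.08,0,1],[0,0,-0.12,0,1]]'
python3 -m inch '[[0,0,-0.02,0,1],[0,0,-0.02,0,1],[0,0,-0.02,0,1]]'
python3 - <<'E'
from h import *
np.set_printoptions(precision=1,suppress=True)
W=capture("wrist");S=capture("scene");o=get_obs()
save(W,"w5")
ob=[]
for p in(W,S):
    t=tip_of(p,"cup");m=trace(p,"cup")
    if t: ob.append((p,t[0]["centre"]));print(t[0],atz(p,t[0]["centre"],0))
    if m: r=m[0]["rect"];print("rect",r)
print(tri(ob) if len(ob)>1 else 0,o["tool_pos"],o["tcp_rot"])
E
```

```text
time: 8.82
tool_pos: [449.6, -100.9, 342.0]
tcp_rot: [-3.14, 0.002, 0.28]
contact_force: [1.3, -0.5, 0.1]
grip_width: 91.3
finger_force: 0.0
time: 9.07
tool_pos: [449.9, -101.0, 362.0]
tcp_rot: [3.14, -0.002, 0.28]
contact_force: [-0.6, -0.1, -0.9]
grip_width: 92.0
finger_force: 0.0
{'centre': [326.5, 222.2], 'conf': 0.65} [ 449.6 -101.6    0. ]
rect [326.1, 240.1, 83.8, 94.5]
{'centre': [326.9, 223.7], 'conf': 0.81} [ 446.8 -106.5    0. ]
rect [328.1, 209.9, 28.5, 42.9]
(array([ 450.8, -101.8,    4. ]), [0.6, 0.6]) [ 449.4 -100.8  360.1] [-3.1  0.   0.3]
```

View pics/w5.png

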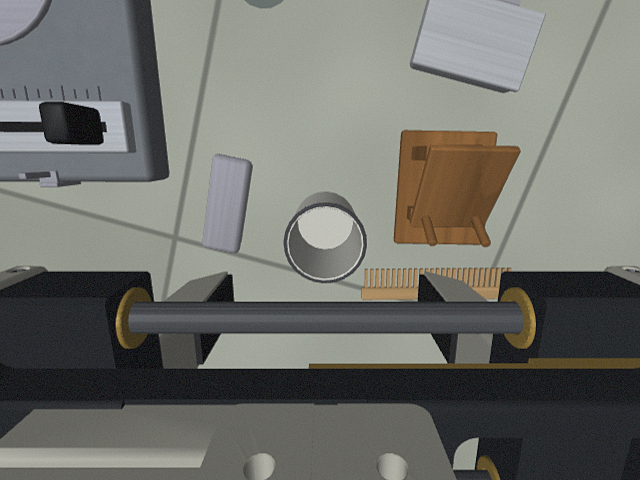

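The cup stands upright with its rim centred at (326,242). It is under the tool to within 1 mm, so I'll regrip.

```bash
python3 -m inch '[[0,0,0.04,0,1],[0,0,0.08,0,1],[0,0,0.115,0,1],[0,0,0.13,0,1],[0,0,0.139,0,1],[0,0,0.139,0,1],[0,0,0.139,0,1],[0,0,0.139,0,0]]'
python3 -m inch '[[0,0,0,0,0],[0,0,0,0,0],[0,0,0,0,0],[0,0,0,0,0],[0,0,0,0,0],[0,0,0,0,0],[0,0,0,0,0],[0,0,0,0,0]]'
```

```text
time: 10.03
tool_pos: [450.4, -101.2, 223.3]
tcp_rot: [3.14, -0.002, 0.28]
contact_force: [-0.7, 0.1, 0.1]
grip_width: 88.7
finger_force: 0.0
time: 10.7
tool_pos: [450.0, -101.0, 222.7]
tcp_rot: [3.141, -0.001, 0.28]
contact_force: [-0.6, 0.7, 6.2]
grip_width: 62.6
finger_force: 30.0
```

```bash
python3 -m inch '[[0,0,-0.02,0,0],[0,0,-0.06,0,0],[0,0,-0.1,0,0],[0,0,-0.14,0,0],[0,0,-0.16,0,0],[0,0,-0.16,0,0],[0,0,-0.16,0,0],[0,0,-0.16,0,0]]'
python3 - <<'E'
from h import *
np.set_printoptions(precision=4,suppress=True)
T=capture("top");o=get_obs();Rt=R.from_euler("xyz",o["tcp_rot"]).as_matrix()
y=np.radians(15.35);Rs=np.array([[np.cos(y),-np.sin(y)],[np.sin(y),np.cos(y)]])
print("pan from housing",np.array([532.2,176.4])+Rs@[45,0],"track mid",np.array([532.2,176.4])+Rs@[-70,0],"clip",Rs.T@(np.array([426.6,138.2])-[532.2,176.4]))
r=trace(T,"pan_top");print(r[0]["rect"] if r else 0)
g=np.array([574.8,189.5,0]);print(o["tool_pos"],Rt.T@(g-o["tool_pos"]),o["contact_force"],o["grip_width"])
E
```

```text
time: 11.37
tool_pos: [449.3, -100.8, 380.7]
tcp_rot: [-3.14, 0.002, 0.28]
contact_force: [0.8, -0.4, -2.2]
grip_width: 62.2
finger_force: 30.0
pan from housing [575.5947 188.3122] track mid [464.6971 157.87  ] clip [-111.945    -8.8834]
0
[ 449.3617 -100.8287  380.3302] [ 201.8984 -243.5315  380.2709] [-0.4355  0.1283 -1.7515] 62.65183305990825
```

```bash
python3 -m inch '[[0.023,-0.028,0,0,0],[0.046,-0.056,0,0,0],[0.071,-0.086,0,0,0],[0.096,-0.116,0,0,0],[0.121,-0.146,0,0,0],[0.146,-0.176,0,0,0],[0.171,-0.206,0,0,0],[0.19,-0.229,0,0,0]]'
python3 -m inch '[[0.008,-0.010,0,0,0],[0.012,-0.0145,0,0,0],[0.012,-0.0145,0.02,0,0],[0.012,-0.0145,0.04,0,0],[0.012,-0.0145,0.055,0,0],[0.012,-0.0145,0.065,0,0],[0.012,-0.0145,0.065,0,0],[0.012,-0.0145,0.065,0,0]]'
python3 - <<'E'
from h import *
S=capture("scene");print(get_obs()["tool_pos"]);c=S["color"][160:340,310:470,::-1];cv2.imwrite("pics/s6.png",cv2.resize(c,None,fx=3.3,fy=3.3,interpolation=cv2.INTER_CUBIC))
print(proj(S,[574.8,189.7,68]))
E
```

```text
time: 12.13
tool_pos: [569.8, 174.4, 380.0]
tcp_rot: [-3.141, 0.003, 0.281]
contact_force: [1.4, 0.4, -1.3]
grip_width: 62.5
finger_force: 30.0
time: 12.8
tool_pos: [576.8, 188.2, 316.6]
tcp_rot: [3.142, 0.002, 0.279]
contact_force: [0.6, 0.0, -0.9]
grip_width: 62.4
finger_force: 30.0
[577.00728999 188.4242956  317.59774904]
[387.98038923 278.07832773]
```

View pics/s6.png

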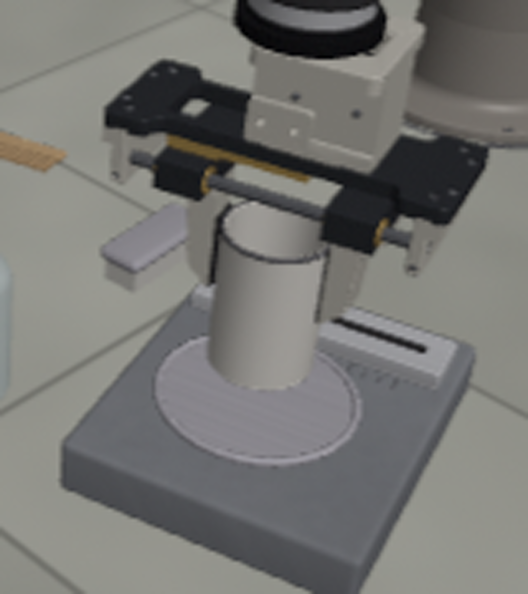

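The cup hangs upright over the pan, clear of its edge. I'll correct by 2 mm and lower slowly.

```bash
python3 -m inch '[[-0.002,-0.0015,0.005,0,0],[-0.002,-0.0015,0.012,0,0],[-0.002,-0.0015,0.018,0,0],[-0.002,-0.0015,0.022,0,0],[-0.002,-0.0015,0.024,0,0],[-0.002,-0.0015,0.024,0,0],[-0.002,-0.0015,0.024,0,0]]'
python3 -m inch '[[0,0,0.001,0,0],[0,0,0.002,0,0],[0,0,0.003,0,0],[0,0,0.004,0,0],[0,0,0.004,0,0],[0,0,0.004,0,0]]'
```

```text
time: 13.43
tool_pos: [574.5, 189.7, 293.1]
tcp_rot: [3.141, 0.0, 0.28]
contact_force: [1.0, -0.8, -1.6]
grip_width: 62.8
finger_force: 30.0
time: 13.93
tool_pos: [574.5, 189.8, 289.3]
tcp_rot: [3.141, -0.0, 0.28]
contact_force: [-0.2, 0.5, -0.8]
grip_width: 62.4
finger_force: 30.0
```

```bash
python3 -m inch '[[0,0,0.001,0,0],[0,0,0.002,0,0],[0,0,0.002,0,0],[0,0,0.002,0,0]]'
```

```text
time: 14.27
tool_pos: [574.5, 189.7, 287.3]
tcp_rot: [3.141, -0.0, 0.28]
contact_force: [0.9, -0.2, 0.3]
grip_width: 62.8
finger_force: 30.0
```

```bash
python3 -m inch '[[0,0,0,0,0.72],[0,0,0,0,0.76],[0,0,0,0,0.8],[0,0,0,0,0.9],[0,0,0,0,1],[0,0,0,0,1],[0,0,0,0,1]]'
python3 -m inch '[[0,0,-0.02,0,1],[0,0,-0.05,0,1],[0,0,-0.09,0,1],[0,0,-0.12,0,1],[0,0,-0.12,0,1],[0,0,-0.12,0,1]]'
python3 -m inch '[[-0.04,0.02,0,0,1],[-0.08,0.03,0,0,1],[-0.12,0.03,0,0,1],[-0.15,0.03,0,0,1],[-0.15,0.03,0,0,1],[-0.15,0.03,0,0,1],[-0.15,0.03,0,0,1],[-0.15,0.03,0,0,1]]'
python3 - <<'E'
from h import *
np.set_printoptions(precision=1,suppress=True)
W=capture("wrist");save(W,"w7");S=capture("scene");o=get_obs();print(o["tool_pos"],o["tcp_rot"])
for t in("cup","pan_top","tare_top","clip"):
    ob=[(p,r[0]["centre"]) for p in(W,S) for r in[tip_of(p,t)] if r];print(t,[(c,) for p,c in ob],tri(ob) if len(ob)>1 else 0)
E
```

```text
time: 14.85
tool_pos: [574.4, 189.7, 287.2]
tcp_rot: [3.142, 0.0, 0.28]
contact_force: [0.3, 0.9, 0.8]
grip_width: 90.9
finger_force: 0.0
time: 15.35
tool_pos: [574.5, 189.7, 409.4]
tcp_rot: [3.141, -0.005, 0.28]
contact_force: [-0.0, -0.3, -0.9]
grip_width: 91.7
finger_force: 0.0
time: 16.02
tool_pos: [439.6, 119.7, 406.8]
tcp_rot: [3.142, 0.0, 0.28]
contact_force: [0.9, -0.0, -0.2]
grip_width: 91.5
finger_force: 0.0
[439.5 119.7 406.7] [-3.1  0.   0.3]
cup [([290.8, 54.4],), ([389.3, 276.4],)] (array([572.3, 189.8,  71.1]), [0.6, 0.6])
pan_top [([282.9, 217.3],)] 0
tare_top [([359.2, 188.0],), ([383.6, 233.3],)] (array([484.2, 102.7,  90.1]), [0.7, 0.7])
clip [([302.5, 220.5],), ([387.8, 278.9],)] (array([430.2, 124.9, -53.7]), [25.9, 25.9])
```

View pics/w7.png

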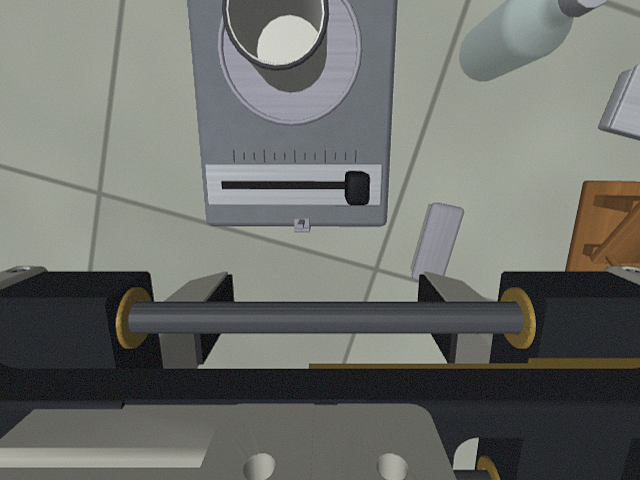

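The cup stands on the pan. The grip's top is at (357,187) and the clip at (302,225). From here I work numerically.

```bash
python3 - <<'E'
from h import *
np.set_printoptions(precision=1,suppress=True)
W=capture("wrist");T=capture("top");S=capture("scene")
y=np.radians(15.35);Rs=np.array([[np.cos(y),-np.sin(y)],[np.sin(y),np.cos(y)]]);O=np.array([532.2,176.4])
sc=lambda X:Rs.T@(X[:2]-O)
for z in(42,55,68): print(z,"W",sc(atz(W,(302,225),z)),"T",sc(atz(T,(259.2,350.8),z)))
X,e=tri([(W,(302,225)),(T,(259.2,350.8)),(S,(411.4,244))]);print("clip",X,e,sc(X))
# scale frame check in wrist: housing front edge at z=40, track plate ends at z=54
for n,z,a,b in(("front",40,(207,224),(385,226)),("plate",54,(207,184),(381,184)),("slot",54,(222,185),(365,185))):
    A,B=atz(W,a,z),atz(W,b,z);print(n,sc(A),sc(B),sc((A+B)/2))
k=tip_of(T,"tare_top");m=trace(W,"tare_top");print(k[:1],[r["rect"] for r in m[:1]])
print("knob W",sc(atz(W,(357.5,182),94.5)),sc(atz(W,(359.2,188),94.5)))
g=cv2.cvtColor(W["color"],cv2.COLOR_RGB2GRAY)[212:236,284:322];print(g[::2])
E
```

```text
42 W [-110.4   -4.8] T [-112.3   -6.2]
55 W [-107.7   -5.7] T [-112.1   -8. ]
68 W [-104.9   -6.6] T [-111.9   -9.8]
clip [427.8 140.7  54.6] [2.6, 2.3, 0.6] [-110.1   -6.8]
front [-111.    93.9] [-110.8  -90.9] [-110.9    1.5]
plate [-68.5  86. ] [-66.5 -82.2] [-67.5   1.9]
slot [-69.3  71.6] [-67.6 -66.7] [-68.5   2.4]
[{'centre': [280.8, 318.8], 'conf': 0.49}] [[356.2, 186.9, 28.0, 36.6]]
knob W [-61.6 -55.6] [-66.6 -57.2]
[[112 117 115 113 116 114 118 116 114 114 114 114 113 114 112 111 117 115
  115 120 113 112 112 114 111 112 110 112 110 110 110 111 112 113 112 113
  112 113]
 [112 112 116 112 116 112 113 116 113 114 118 114 109 117 115 116 113 114
  116 115 117 115 112 112 114 114 116 116 110 112 111 114 111 113 113 113
  113 109]
 [113 113 114 115 113 110 115 109 109 111 110 112 104 113 110 113 117 109
  109 111 111 116 109 112 112 111 110 111 111 117 114 109 109 110 113 112
  110 108]
 [116 111 109 116 113 118 113 112 111 112 132 144 141 146 145 121  98 105
  105 102 111 148 140 143 136  98 112 114 113 113 116 112 113 115 113 108
  111 110]
 [118 114 114 114 114 113 110 115 
[... 538 characters left out ...]
 128 127  97  88 167 163 163 161 166 163 162 162 161
  163 162]
 [156 158 158 158 159 155 156 156 159 157 136 144 143 130 134 132 124 126
  132 154 149 154 152 152 149  94 137 160 160 153 155 153 155 160 155 154
  155 161]
 [160 157 155 158 157 158 158 159 157 155 147 126 129 129 133 131 127 130
  132 127 127 125 122 123 125 110 159 158 153 156 154 156 157 154 157 156
  158 154]
 [158 158 158 159 157 157 156 155 160 156 157 159 160 160 163 160 159 157
  157 159 158 161 159 158 156 158 155 157 160 157 157 157 156 157 156 155
  158 157]
 [157 158 157 158 162 155 155 158 159 156 156 156 154 158 154 154 159 158
  156 154 157 156 157 154 158 155 156 155 155 160 156 156 155 154 155 152
  158 155]]
```

```bash
python3 -m inch '[[0,-0.009,0.03,0,1],[0,-0.018,0.06,0,1],[0,-0.018,0.08,0,1],[0,-0.018,0.08,0,1],[0,-0.018,0.08,0,1],[0,-0.018,0.08,0,1]]'
cat > m.py <<'E'
from h import *
np.set_printoptions(precision=1,suppress=True,linewidth=250)
W=capture("wrist");save(W,"w8");T=W;o=get_obs();print(o["tool_pos"],o["tcp_rot"],W["intrinsics"][:2,2])
y=np.radians(15.35);Rs=np.array([[np.cos(y),-np.sin(y)],[np.sin(y),np.cos(y)]]);O=np.array([532.2,176.4])
sc=lambda X:Rs.T@(X[:2]-O)
for P in((427.8,140.7,40),(427.8,140.7,68),(484,102.7,94.5)):print("pred",proj(W,P))
m=trace(W,"tare_top");print([(r["rect"],r["conf"]) for r in m[:1]])
g=cv2.cvtColor(W["color"],cv2.COLOR_RGB2GRAY)
E
cat > m1.py <<'E'
from m import *
print(g[236:266:2,300:340])
d=(g[150:240]<45).astype(np.uint8);n,l,s,c=cv2.connectedComponentsWithStats(d);print([(r,cc) for r,cc in zip(s,c) if r[4]>150][1:])
E
python3 m1.py
```

```text
time: 17.27
tool_pos: [434.2, 136.7, 328.4]
tcp_rot: [3.141, -0.002, 0.28]
contact_force: [0.6, -0.2, -0.7]
grip_width: 91.7
finger_force: 0.0
[434.2 136.7 328.7] [ 3.1 -0.   0.3] [325.3 241. ]
pred [319.8 245.3]
pred [319.2 255.3]
pred [401.  201.1]
[([394.1, 197.2, 41.9, 46.3], 0.71)]
[[119 118 115 116 114 116 115  97 106 112 111 110 109 112 117 115 114 114 116 116 113 111 107 113 114 111 107 122 119 118 120 119 120 118 115 119 114 118 120 112]
 [119 116 117 118 116 116 113 126 159 152 150 152 153 141 102  89  91  96  88  92  97 145 151 149 147 150 132  84 119 120 117 117 123 113 119 120 117 116 117 111]
 [117 119 120 115 118 118 108 113 155 152 151 153 152 112  87  87  87  86  84  81  69 135 157 146 148 150 127  83 117 116 120 116 116 118 119 122 119 115 119 117]
 [105 106 104 106 106 101 102 110 161 158 154 154 150 110  82  88  90  88  90  79  69 135 154 147 150 147 132  75 102 105 109 104 105 103 108 106 105 105 109 104]
 [ 88  89  87  84  90  83  84 100 152 152 151 148 140  87  86  87  84  82  85  79  77 161 149 148 144 149 128  58  91  86  89  87  86  91  89  87  86  87  87  8
[... 1011 characters left out ...]
158 162 162 159 163 161 161 162 158 165 164 165 161 165 161 163 163 160 166 162 158 162 163 167 160 165 163 159 161 162 162 158 163]
 [159 166 164 164 158 164 162 162 163 162 166 161 159 166 165 162 166 164 160 163 165 161 165 160 162 161 158 163 161 163 165 164 164 163 162 165 161 161 162 162]
 [165 166 164 162 164 165 162 162 160 162 162 163 165 160 164 160 161 165 164 162 161 165 161 164 162 163 164 161 164 161 165 162 161 165 162 163 161 162 161 162]
 [155 159 160 162 165 165 162 162 162 164 161 164 160 164 160 163 164 166 160 160 162 167 161 164 161 164 163 158 162 162 166 161 164 163 167 161 162 161 161 161]]
[(array([ 214,   27,  199,   46, 3053], dtype=int32), array([344.8,  46.8]))]
```

```bash
python3 - <<'E'
from m import *
print("clip",sc(atz(W,(317,250),42)),sc(atz(W,(316,251),66)))
K=atz(W,(399.5,200),94.5);print("knob",K,sc(K))
Rt=R.from_euler("xyz",o["tcp_rot"]).as_matrix()
for z,v in((54,230),(40,245)):
  r=g[v].astype(int);e=np.abs(r[4:]-r[:-4]);print(v,[int(i)+2 for i in np.argsort(-e)[:40]])
tr=np.r_[O+Rs@[-68,-57.5],95.];print("shift to knob",Rt.T@(tr-o["tool_pos"]))
print(g[165:230:8,340:440:3])
E
```

```text
[434.  136.7 328.6] [ 3.1 -0.   0.3] [325.3 241. ]
pred [319.8 245.6]
pred [319.1 255.5]
pred [400.8 201.3]
[([392.6, 199.6, 41.9, 43.9], 0.91)]
clip [-113.3   -4.6] [-107.3   -4.4]
knob [484.6 103.7  94.5] [-65.2 -57.5]
230 [424, 425, 521, 194, 433, 196, 522, 478, 423, 195, 467, 432, 428, 466, 193, 431, 57, 58, 477, 520, 468, 64, 517, 427, 434, 426, 63, 421, 469, 518, 56, 474, 479, 62, 59, 473, 422, 429, 171, 65]
245 [325, 306, 308, 327, 326, 307, 322, 319, 418, 201, 321, 516, 312, 311, 202, 320, 313, 473, 199, 427, 328, 419, 515, 56, 426, 57, 309, 314, 512, 305, 200, 55, 464, 462, 421, 62, 428, 463, 324, 514]
shift to knob [ 36.   45.5 233.7]
[[116 111 117 118 113 112 116 113 112 114 114 117 114 113 118 115 114 116 116 113 115 115 115 115 115 113 113 110 111  90 162 165 167 166]
 [182 178 180 175 175 179 180 178 178 179 179 178 175 172 175 176 179 175 175 174 177 176 173 175 175 174 174 170 108  83 172 164 167 168]
 [171 174 172 171 175 174 173 169 172 173 172 173   3  27  26  29  32  26  27  33  27  33  26  46 184 175 175 144 104  74 165 166 165 168]
 [151 153 149 147 153 152 151 149 151 149 148 151  14  12  27  26  46  36  43  40  41  34  30  34  53 173 174 130  99  85 165 164 164 167]
 [ 40  38  41  34  30  37  38  39  33  37  40  28  12  12  33  36  40  47  41  39  28  29  32  23  82 175 176  96  94  97 164 164 165 140]
 [175 177 175 176 178 177 175 177 175 178 175 187  15  16  27  36  36  35  31  29  31  35  31  28 153 179 176 111  90 160 162 170 140 116]
 [174 171 171 173 169 173 168 170 170 171 169 174  29  27  24  37  35  34  37  27  33  42  30  10 189 168 173 115  84 173 169 138 118 148]
 [106 107 109 105 106 107 107 108 109 104 108 107 109 112  64  19  12   8  10  18  16  30  16  97 115 109 105 107  76 170 142 115 144 164]
 [117 118 116 114 118 116 117 114 115 116 113 113 116 115 116 119 118 118 116 119 112 110 117 117 112 111 115 100  77 143 116 149 165 168]]
```

```bash
python3 -m inch '[[0.018,0.022,0,0,0.7],[0.036,0.0445,0,0,0.7],[0.036,0.0445,0,0,0.7],[0.036,0.0445,0.03,0,0.7],[0.036,0.0445,0.06,0,0.7],[0.036,0.0445,0.08,0,0.7],[0.036,0.0445,0.0895,0,0.7],[0.036,0.0445,0.0895,0,0.7]]'
python3 -m inch '[[0,0,0,0,0.5],[0,0,0,0,0.35],[0,0,0,0,0.25],[0,0,0,0,0.2],[0,0,0,0,0.15],[0,0,0,0,0.1],[0,0,0,0,0],[0,0,0,0,0]]'
python3 -m inch '[[0,0,0,0,0],[0,0,0,0,0]]'
python3 -c "
from h import *
o=get_obs();print(o['contact_force'],o['tool_pos'],o['grip_width'])"
```

```text
time: 18.13
tool_pos: [479.9, 103.9, 236.3]
tcp_rot: [-3.141, 0.003, 0.28]
contact_force: [-0.5, -0.7, 0.8]
grip_width: 64.1
finger_force: 0.0
time: 18.8
tool_pos: [480.5, 103.9, 237.9]
tcp_rot: [3.141, -0.0, 0.28]
contact_force: [0.6, -1.5, 2.3]
grip_width: 19.8
finger_force: 30.0
time: 18.97
tool_pos: [480.6, 103.8, 237.9]
tcp_rot: [3.141, -0.0, 0.28]
contact_force: [-0.3, -1.0, 3.4]
grip_width: 19.9
finger_force: 30.0
[-0.26715601 -0.97481617  3.44389874] [480.55953695 103.83683304 237.94042179] 19.869876223907035
```

```bash
python3 -m inch '[[0,-0.005,0,0,0],[0,-0.013,0,0,0],[0,-0.023,0,0,0],[0,-0.033,0,0,0],[0,-0.043,0,0,0],[0,-0.049,0,0,0],[0,-0.051,0,0,0],[0,-0.051,0,0,0]]'
python3 -m inch '[[0,0,0,0,0],[0,0,0,0,0.1],[0,0,0,0,0.3],[0,0,0,0,0.45],[0,0,0,0,0.6],[0,0,0,0,0.6]]'
python3 -m inch '[[0,0,-0.03,0,0.6],[0,0,-0.07,0,0.6],[-0.02,0,-0.09,0,0.6],[-0.036,0.003,-0.09,0,0.6],[-0.036,0.003,-0.09,0,0.6],[-0.036,0.003,-0.09,0,0.6],[-0.036,0.003,-0.09,0,0.6]]'
cat > m2.py <<'E'
from m import *
print(g[236:256:2,296:346])
print(g[165:235:6,280:360:2])
E
python3 m2.py
```

```text
time: 19.63
tool_pos: [466.1, 154.2, 237.9]
tcp_rot: [-3.141, -0.001, 0.281]
contact_force: [-0.8, 1.0, 5.5]
grip_width: 19.6
finger_force: 30.0
time: 20.13
tool_pos: [466.2, 153.1, 237.3]
tcp_rot: [-3.142, 0.001, 0.28]
contact_force: [-0.6, 0.1, 0.2]
grip_width: 41.7
finger_force: 0.0
time: 20.72
tool_pos: [433.0, 140.2, 327.3]
tcp_rot: [-3.142, 0.0, 0.279]
contact_force: [0.2, 0.1, -0.3]
grip_width: 55.4
finger_force: 0.0
[433.1 140.2 327.1] [-3.1  0.   0.3] [325.3 241. ]
pred [324.5 244.7]
pred [324.4 254.7]
pred [407.5 200.2]
[([319.8, 197.6, 35.8, 46.6], 0.87)]
[[125 126 128 126 128 129 127 128 125 126 128 128 124 125 123 126 138 132 131 133 135 140 136 121 122 122 120 122 130 128 141 136 141 138 139 114 126 130 128 121 127 128 128 128 129 123 123 126 126 122]
 [125 128 130 127 130 129 128 129 128 127 130 125 125 123 126 123 157 169 168 165 163 166 135  87  89  87  88  90  84 105 171 161 160 163 161 120 102 134 122 125 131 128 127 127 128 127 125 125 126 123]
 [127 126 127 129 122 128 127 128 126 122 122 126 124 125 124 126 158 168 164 165 165 165 120  91  96  94  97  95  88  87
[... 2760 characters left out ...]
01 191 192 190 191 191 192 191 190 193 192 192]
 [193 191 189 190 190 190 192 190 191 187 187 197   0  39  38  34  35  37  29  31  30  33  33  29  42  34  27  76 193 188 188 183 189 189 188 188 185 190 191 188]
 [130 131 133 132 130 137 130 133 135 128 130 132 137  12  36  34  27  43  25  31  24  31  30  28  33  25  35 142 130 128 128 128 132 132 131 134 134 132 131 133]
 [128 127 130 127 126 128 131 129 130 130 125 130 127 129 128 129 129 125 129 128 131 128 127 127 126 127 125 127 124 124 129 125 124 126 125 120 125 125 126 123]
 [127 124 130 126 128 125 126 130 126 125 127 128 126 126 128 127 129 129 128 130 128 127 124 128 124 125 125 124 121 129 132 123 129 128 126 125 125 127 125 127]]
```

```bash
python3 - <<'E'
from m import *
# front lower edge (bright sill below dark) and plate rear/front edges, subpixel by gradient
def edge(r0,r1,cols,sgn):
    out=[]
    for c in cols:
        d=sgn*np.diff(cv2.GaussianBlur(g,(1,5),0)[r0:r1,c].astype(float));d[d<15]=0
        if d.sum()>0: out.append((c,r0+.5+(d*np.arange(len(d))).sum()/d.sum()))
    a=np.array(out);k=np.polyfit(a[:,0],a[:,1],1)
    for _ in range(3):
        r=np.abs(np.polyval(k,a[:,0])-a[:,1]);a=a[r<max(1,2*np.median(r))];k=np.polyfit(a[:,0],a[:,1],1)
    return k
for nm,r0,r1,sg,z in(("front",236,256,1,38),("plate rear",160,182,1,54),("plate front",205,228,-1,54)):
    k=edge(r0,r1,[*range(225,295),*range(345,400)],sg);A=atz(W,(230,np.polyval(k,230)),z);B=atz(W,(400,np.polyval(k,400)),z);v=A-B;print(nm,k,"yaw",np.degrees(np.arctan2(-v[0],v[1])))
for yaw in(15.35,15.7,16.03):
    y=np.radians(yaw);ey=np.array([-np.sin(y),np.cos(y)])
    print(yaw,"clip",[round(float(ey@atz(W,p,z)[:2]),2) for p,z in(((321.8,250),42),((321.3,250),66))],"knob",[round(float(ey@atz(W,p,z)[:2]),2) for p,z in(((318.5,200),94.5),((319,200),94.5))])
E
```

```text
[433.1 140.2 327. ] [-3.1  0.   0.3] [325.3 241. ]
pred [324.5 244.8]
pred [324.4 254.8]
pred [407.7 200.3]
[([318.1, 196.4, 34.7, 48.0], 0.87)]
front [  0.  244.1] yaw 15.839845730969586
plate rear [  0.  165.9] yaw 15.928078738316136
plate front [  0.  217.8] yaw 15.908937439420319
15.35 clip [24.6, 24.77] knob [26.54, 26.23]
15.7 clip [21.88, 22.01] knob [23.52, 23.21]
16.03 clip [19.31, 19.4] knob [20.68, 20.37]
```

The grip sits about 1.3 mm past the clip, so I'll regrip 1.3 mm back. The closing fingers will centre it.

```bash
python3 -m inch '[[0.018,-0.0017,0,0,0.6],[0.036,-0.0017,0,0,0.6],[0.036,-0.0017,0.0,0,0.6],[0.036,-0.0017,0.03,0,0.6],[0.036,-0.0017,0.06,0,0.6],[0.036,-0.0017,0.08,0,0.6],[0.036,-0.0017,0.09,0,0.6],[0.036,-0.0017,0.09,0,0.5]]'
python3 -m inch '[[0,0,0,0,0.4],[0,0,0,0,0.3],[0,0,0,0,0.2],[0,0,0,0,0],[0,0,0,0,0],[0,0,0,0,0],[0,0,0,0,0],[0,0,0,0,0]]'
python3 -m inch '[[0,0,0,0,0.1],[0,0,0,0,0.3],[0,0,0,0,0.45],[0,0,0,0,0.6],[0,0,0,0,0.6]]'
python3 -m inch '[[0,0,-0.03,0,0.6],[0,0,-0.07,0,0.6],[-0.02,0,-0.09,0,0.6],[-0.036,0.003,-0.09,0,0.6],[-0.036,0.003,-0.09,0,0.6],[-0.036,0.003,-0.09,0,0.6],[-0.036,0.003,-0.09,0,0.6]]'
python3 m2.py | grep -v pred
```

```text
time: 21.58
tool_pos: [465.9, 151.5, 235.5]
tcp_rot: [-3.141, 0.005, 0.28]
contact_force: [0.4, -1.1, 0.6]
grip_width: 51.9
finger_force: 0.0
time: 22.25
tool_pos: [467.0, 151.8, 238.6]
tcp_rot: [3.141, -0.002, 0.28]
contact_force: [-1.5, 1.6, 6.5]
grip_width: 19.7
finger_force: 30.0
time: 22.67
tool_pos: [466.7, 151.6, 237.6]
tcp_rot: [3.141, 0.0, 0.28]
contact_force: [0.6, 0.9, -1.0]
grip_width: 41.9
finger_force: 0.0
time: 23.25
tool_pos: [433.3, 138.9, 327.3]
tcp_rot: [-3.142, 0.0, 0.28]
contact_force: [-0.2, -1.4, -0.5]
grip_width: 55.0
finger_force: 0.0
[433.5 139.  327.1] [-3.1  0.   0.3] [325.3 241. ]
[([321.8, 196.3, 33.7, 44.0], 0.71)]
[[125 127 130 132 126 125 126 127 126 124 122 127 126 124 122 134 131 134 132 134 136 120 120 120 122 119 120 129 139 140 138 134 138 131 103 133 126 126 126 130 128 127 128 128 126 126 127 121 124 123]
 [130 125 129 127 128 130 128 127 126 128 127 128 124 123 127 169 170 162 167 169 142  97  85  96  93  92  89  83 156 165 164 160 161 147  97 131 128 125 130 127 130 129 128 127 123 127 129 126 126 124]
 [128 129 128 127 127 128 124 125 126 12
[... 2841 characters left out ...]
98 196 189 189 188 193 190 193 194 192 188 189]
 [189 188 188 189 192 192 192 191 190 190 188 190 195   0  34  35  35  42  41  40  36  38  30  34  36  22  32  21  92 189 189 189 190 187 184 187 187 188 185 189]
 [132 138 132 134 133 132 132 128 131 127 130 129 131 111  12  30  34  33  39  31  34  22  20  25  23  25  20  47 140 131 133 130 131 133 132 133 132 132 133 137]
 [130 128 130 126 127 131 126 129 129 129 124 129 128 126 132 127 126 129 130 126 129 127 128 126 129 124 128 125 126 130 127 120 122 127 128 128 126 130 128 125]
 [129 128 122 127 126 126 127 126 128 129 124 127 127 126 128 127 128 128 124 132 130 123 125 126 125 127 124 128 127 127 128 124 129 127 124 126 127 126 127 123]]
```

```bash
python3 - <<'E'
from m import *
y=np.radians(15.9);ey=np.array([-np.sin(y),np.cos(y)])
print("clip",[float(ey@atz(W,p,z)[:2]) for p,z in(((320.3,250),42),((319.9,250),66))],"knob",[float(ey@atz(W,(c,200),94.5)[:2]) for c in(320,320.5)])
S=capture("scene")
for t in("cup","bottle","nailbrush"):print(t,tip_of(S,t)[:1])
print(proj(S,[574.5,189.8,65]))
E
```

```text
[433.5 139.  327. ] [-3.1  0.   0.3] [325.3 241. ]
pred [322.9 244.8]
pred [322.6 254.8]
pred [405.6 200.3]
[([321.9, 197.2, 32.9, 47.0], 0.67)]
clip [20.217281454361373, 20.139041428025777] knob [19.550431816370942, 19.23867292009406]
cup [{'centre': [387.8, 277.1], 'conf': 0.62}]
bottle [{'centre': [303.9, 276.2], 'conf': 0.94}]
nailbrush [{'centre': [356.5, 235.8], 'conf': 0.75}]
[387.9 279.2]
```

```bash
python3 -c "
from plant import *
print(close_job())"
```

```text
the job is handed in; nothing more can be done
None
```

The cup stands upright at the pan's centre, the tare grip's middle measures within about 1 mm of the clip, and I handed the job in at about 24 s of robot time; the hand-in gave no verdict.

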